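# Load the roller at the top of the rolling ramp

## Task

Get the two-lane rolling ramp ready for the next run: with your fingertips push the fatter of the two metal rollers up its own lane, over the crest and into the dip against the wooden stop bar at the top, so that it stays there and does not roll back. Roll it up with a steady push - do not lift it off the track, and do not knock it or let it run free. Leave the slimmer roller at the bottom of its lane and everything else on the bench where it stands, and take your hand away at the end.

Things in the scene. Friction and masses are not known exactly. Their poses are not given: they have to be found in the camera images.
- ramp: Fixed rolling ramp: two parallel U-shaped aluminium gutters (lanes) on a wooden base 350 mm long. Origin: on the bench under its middle; x level, uphill along the lanes, y across, z up. Lane centre lines at y = +45 and -45 mm; lanes 48 mm wide inside, walls 5 mm thick, 12 mm above the floor. The floor rises at 8 degrees from x = -180 mm (20.5 mm above the bench) to the crest, then falls at 7 degrees into the dip.
- crest (a point): Point on the ramp's crest, midway between the lanes (ramp x = 100, y = 0, 60 mm above the bench), where the 8-degree slope ends and the dip begins. Its x axis runs uphill along the slope, y as the ramp's, z square to the slope; the slope's floor is its plane z = 0.
- lip (a point): Low end of the ramp, midway between the lanes (ramp x = -160, y = 0, 31 mm above the bench): here each lane has an 8 mm high, 6 mm thick lip across its floor that keeps the roller from rolling out.
- stop_face (a point): Foot of the wooden stop bar across both lanes at the top end, on its upright face towards the rollers, where the dip ends (ramp x = 158, y = 0, 53 mm above the bench; bar top 92 mm above the bench, 14 mm thick, 160 mm wide). The fat roller fully home has its centre at ramp x = 130 mm, 84.5 mm above the bench.
- fat_roller_center (a point): Centre of the fatter roller: solid aluminium cylinder, 56 mm diameter, 44 mm long, lying across its lane (0.2 to 0.41 kg). Starts at the low end of either lane, against the lip, centre at about ramp x = -144 mm, 54 mm above the bench. Polished: slides easily. Its y axis is the roller's axis; x and z turn as it rolls.
- fat_roller: The fatter roller itself; origin at its centre, the same point as fat_roller_center. It rolls freely: let go on the slope it rolls back down to the lip; once past the crest it rolls by itself into the dip.
- slim_roller_center (a point): Centre of the slimmer roller: the same aluminium, 40 mm in diameter and 44 mm long, at the low end of the other lane. To be left there.
- beaker: Glass beaker, 52 mm wide, 60 mm tall, beside the ramp; origin at the centre of its underside. Leave alone.
- weight: Brass weight with a knob, 28 mm wide, 38 mm tall, beside the ramp; origin under its centre. Leave alone.
- jar: Small amber jar with a black cap, 44 mm wide, 55 mm tall, beside the ramp; origin under its centre. Leave alone.
- dish: Closed clear dish, 64 mm wide, 13 mm tall, beside the ramp; origin under its centre. Leave alone.
- flask: Conical glass flask, 78 mm wide, 120 mm tall, behind the stop bar at the high end of the ramp; origin under its centre. Leave alone.
- wash_bottle: White plastic wash bottle, 66 mm wide, 150 mm tall, at the right of the bench; origin under its centre. Leave alone.
There are look-alikes about, which are no part of the job. Leave any purple look-alike of the part that bears slim_roller_center alone.

How it is judged:
On the way:
1. the fat roller is rolling up the slope, in its lane, on the lane floor, past half-way (x of fat_roller_center in the frame of crest between -0.12 and -0.01 m and z of fat_roller_center in the frame of crest below 0.034 m and (y of fat_roller_center in the frame of ramp between -0.053 and -0.037 m or y of fat_roller_center in the frame of ramp between 0.037 and 0.053 m)), for 0.05 s.
At the end, for the whole second after the job is handed in: The fat roller lies at rest in the dip at the top of its lane, its centre within 8 mm of fully home against the stop bar and on the lane floor; the slim roller is still at the bottom of the other lane (within about 20 mm) ((y of fat_roller_center in the frame of ramp between -0.053 and -0.037 m or y of fat_roller_center in the frame of ramp between 0.037 and 0.053 m) and x of fat_roller_center in the frame of ramp between 0.122 and 0.136 m and z of fat_roller_center in the frame of ramp between 0.07853 and 0.08953 m and linear speed of fat_roller below 0.02 m/s and x of slim_roller_center in the frame of ramp below -0.12364 m); the robot touches nothing.
It fails at once if the fat roller is lifted more than 8 mm off the lane floor (z of fat_roller_center in the frame of crest above 0.036 m).
It fails at once if the fat roller is knocked or runs free (faster than 0.4 m/s) (linear speed of fat_roller above 0.4 m/s).
It fails at once if the slim roller is moved more than 20 mm (distance of slim_roller_center from where it was at the start of the episode above 0.02 m).
It fails at once if another thing on the bench is moved more than 20 mm (distance of any of beaker, weight, jar, dish, flask, wash_bottle from where it was at the start of the episode above 0.02 m).
It also fails if it takes over 48 s, if anything falls off the work surface, if the arm or the gripper's body presses on something with over 40 N, if the wrist force passes 120 N, or if a joint passes its speed limit or range.

## Robot

A 7-joint arm with a two-finger parallel gripper is mounted at the origin on the work surface. World frame = base frame: x ahead of the robot, y to its left, z up, the work surface at z = 0. Lengths are in m, angles in rad, forces in N, time in s.
With the tool pointing down it reaches from about 0.375 to 0.925 m from the base axis. Payload 3.1 kg.
Tool frame: the origin (TCP) lies at the very end of the fingers, on their centre line; the grasp point (between the pads) lies grip_depth behind it (grip_depth is the distance from the TCP to the grasp point, in m); z points along the fingers, y is the direction in which the jaws open and shut (so a half turn about z gives the same grasp; the last joint's range is limited). The gripper opens to 85 mm and grips with 20 to 120 N. Pads are 22 mm wide; open, the fingers measure 114 mm over their backs; the gripper's body (76 mm by 85 mm) begins 54 mm behind the grasp point. The pads swing forward as they close: fully open they stand 13 mm farther back than shut.
Start: joints at [-1.414, 0.383, 0.044, 1.598, -0.018, 1.161, -0.05], TCP at [0.164, 0.629, 0.195] pointing down, gripper open.
Joint ranges: [-2.61, 2.61], [-0.41, 2.15], [-1.48, 1.57], [0, 2.5], [-1.57, 4.71], [0.05, 1.97], [-2.85, 2.85]. Speed limits (rad/s): [2.79, 2.79, 3.14, 3.14, 3.14, 3.14, 3.14].

## Interface

Orientations are given as a unit quaternion [w, x, y, z].
In Python, from station import * gives the robot as it stands.
- The arm moves only by the tool move_arm, never from a script. Its arguments are lists of equal length, an entry for each row: "linear": the shift along the tool's x, y, z in m, a list of three; "turn": the turn, a rotation vector about the tool's x, y, z in degrees, a list of three. In form: {"linear": [[tx, ty, tz], ...], "turn": [[ax, ay, az], ...]}. A call has exactly 10 rows; each row is the pose to reach, as a shift and turn from the pose commanded when the call began, along the tool's axes at that moment; what a row does not reach only later rows make up. A row lasts 1/10 s, in which the tool goes at most 50 mm and 8.59 degrees, less where a joint would pass 70% of its speed; a pose out of reach is approached as far as the arm can. A call with a gripper value outside its range is refused whole. "gripper" is the closure in counts, from 0 (fully open) to 255 (shut), set as the call begins (left out, the last holds). The fingers move at their own pace and stop on an object; the grip force is fixed at half the most. Time passes only in rows, so rows that repeat a pose let the fingers close, or fill a call up. It gives the time, the measured TCP pose, the force and the opening at its end, in the units of the state.
- get_state(): the state, without advancing time (a new reading comes with each control period).
- get_image(name): name is "scene" or "side" or "wrist"; returns a dict with "image" (420x560x3 uint8, red, green, blue), "range_z" (420x560 float32, m along the optical axis (not along the pixel's ray), 0 where there is no reading), "fx", "fy", "cx", "cy" (pixels), "position" and "attitude" of the camera in the world. Camera axes: x right, y up, looking along -z (the intrinsics and any distortion apply to the point x, -y, -z); pixel columns grow to the right and rows downward; lengths in m; the calibration is good to about 2 mm. A picture is of the moment at which its call begins.
- job_done(): hands the job in, once; it reports no verdict.
The state is a dict: "time_s": time; "qpos": joint angles; "dq": joint speeds; "tau": joint torques, N m; "tool_pos": TCP position; "eef_rot": TCP orientation; "force": force on the tool from outside, world axes, zero at the start; "moment": the same for the moment, N m; "width": finger opening in m.
Only numpy, scipy, OpenCV 4.12 (cv2) and the standard library are available. Lean on these libraries where they do the work, as an engineer would, in place of code of your own. Each camera call takes 0.05 s, during which the arm holds its last target.

## Working session

There is one attempt and no reset: what is moved stays moved. The work goes in short steps, Python scripts to look and compute and a tool call to move; the robot and the scene stay as the last step left them, time stands still between calls to the robot, and variables do not carry over. Pictures are saved under pics/ and viewed, and the job is handed in when it is done.

Besides the shell and the picture viewer there is one more tool, called after ">>>" by a JSON object that holds its "fn" and its "kwargs". move_arm: Moves the arm, as the interface text tells. Its arguments: {"type":"object","properties":{"linear":{"type":"array","items":{"type":"array","items":{"type":"number"}}},"turn":{"type":"array","items":{"type":"array","items":{"type":"number"}}},"gripper":{"type":"number"}},"required":["linear","turn"]}

```bash
ls; mkdir -p pics
python3 - <<'E'
from station import *
import cv2, numpy as np
s=get_state(); print(s)
for n in("scene","side","wrist"):
    d=get_image(n); cv2.imwrite(f"pics/{n}0.png",d["image"][:,:,::-1]); np.savez(f"pics/{n}0.npz",**d)
    print(n,d["fx"],d["fy"],d["cx"],d["cy"],d["position"],d["attitude"],[k for k in d])
E
```

```text
pics
{'time_s': 0.0, 'qpos': array([-1.4138114 ,  0.38388676,  0.04386303,  1.59957808, -0.01792735,
        1.16118781, -0.04987953]), 'dq': array([ 0.0003918 , -0.00018587,  0.00039759, -0.00140956, -0.00132175,
        0.00047737,  0.00121674]), 'tau': array([-3.02561111e-04, -4.33450770e+01,  1.02435306e+00, -2.49510849e+01,
        1.06257858e-02,  1.12498263e-02, -1.48264513e-05]), 'tool_pos': array([0.16358215, 0.62800336, 0.1931524 ]), 'eef_rot': array([-1.04079784e-04,  1.27017178e-01,  9.91899621e-01, -1.32940809e-03]), 'force': array([-0.46266098,  0.15250249,  0.40399441]), 'moment': array([ 0.01615065, -0.00967479, -0.00121116]), 'width': 0.08516797357087537}
scene 508.77562517861526 508.77562517861526 276.79810403493826 207.56661935908446 [1.10300836 0.73677263 0.76276718] [0.24535685 0.13128296 0.44883142 0.849185  ] ['image', 'range_z', 'fx', 'fy', 'cx', 'cy', 'position', 'attitude']
side 395.8185379615884 395.8185379615884 282.64183425137367 212.5507743854855 [0.37442458 0.51257172 0.78901434] [-0.12979956 -0.04625655  0.35373055  0.92514167] ['image', 'range_z', 'fx', 'fy', 'cx', 'cy', 'position', 'attitude']
wrist 353.08076719479845 353.08076719479845 276.59522818357146 204.34497894381695 [0.09561278 0.64683407 0.3727643 ] [ 0.7834444  -0.10967161 -0.08295076  0.60605791] ['image', 'range_z', 'fx', 'fy', 'cx', 'cy', 'position', 'attitude']
```

View pics/scene0.png

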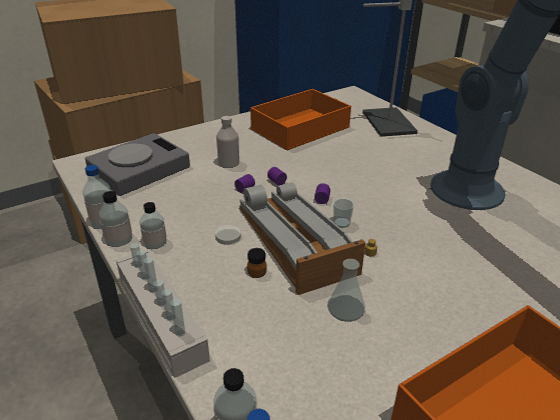

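View pics/side0.png

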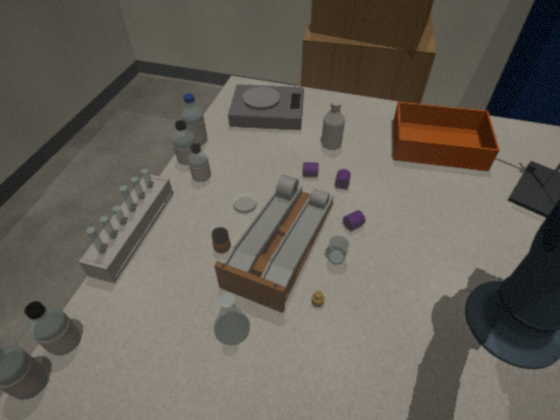

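View pics/wrist0.png

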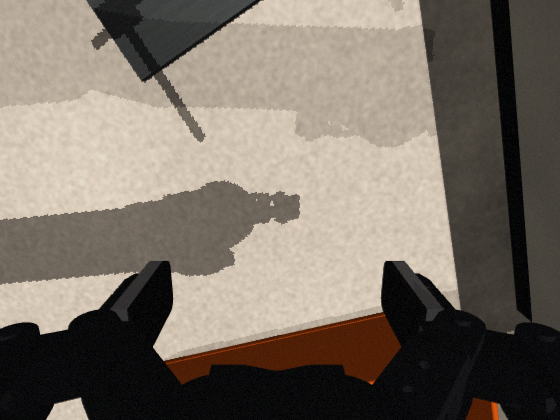

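The scene view shows the ramp, with its stop bar at about (330,262). The fat roller appears to be at (256,198) in the far-left lane and the slim one at (287,192). Purple decoys are at (245,183), (277,176) and (322,193). I'll check this in a close crop with measurements.

```bash
cat > h.py <<'E'
import numpy as np, cv2
from scipy.spatial.transform import Rotation as R
def RT(d):
    q=np.array(d["attitude"]); return R.from_quat(q[[1,2,3,0]]).as_matrix(), np.array(d["position"])
def cloud(d):
    z=d["range_z"]; h,w=z.shape; u,v=np.meshgrid(np.arange(w),np.arange(h))
    x=(u-d["cx"])/d["fx"]*z; y=-(v-d["cy"])/d["fy"]*z
    M,p=RT(d); return np.stack([x,y,-z],-1)@M.T+p
def ray(d,u,v):
    M,p=RT(d); r=M@np.array([(u-d["cx"])/d["fx"],-(v-d["cy"])/d["fy"],-1.]); return p,r
def onplane(d,u,v,z):
    p,r=ray(d,u,v); t=(z-p[2])/r[2]; return p+t*r
def proj(d,P):
    M,p=RT(d); c=(np.atleast_2d(P)-p)@M; return np.stack([d["cx"]+d["fx"]*c[:,0]/-c[:,2], d["cy"]-d["fy"]*c[:,1]/-c[:,2]],-1)
E
python3 - <<'E'
from h import *
a=np.load("pics/scene0.npz");b=np.load("pics/side0.npz")
def crop(d,x0,x1,y0,y1,k): return cv2.resize(d["image"][y0:y1,x0:x1,::-1],None,fx=k,fy=k,interpolation=cv2.INTER_CUBIC)
cv2.imwrite("pics/c1.png",crop(a,225,385,160,320,3.7)); cv2.imwrite("pics/c2.png",crop(b,205,365,155,305,3.9))
for n,d in(("scene",a),("side",b)):
    C=cloud(d); print(n,[ (uv,C[uv[1],uv[0]].round(3)) for uv in ([(300,180),(256,198),(287,192),(330,262),(347,300)] if n=="scene" else [(150,250),(287,186),(318,198),(250,282)])])
E
```

```text
scene [((300, 180), array([ 0.372, -0.29 ,  0.003])), ((256, 198), array([ 0.574, -0.194,  0.064])), ((287, 192), array([ 0.484, -0.189,  0.054])), ((330, 262), array([0.567, 0.103, 0.064])), ((347, 300), array([0.594, 0.196, 0.046]))]
side [((150, 250), array([0.841, 0.043, 0.001])), ((287, 186), array([ 0.559, -0.196,  0.073])), ((318, 198), array([ 0.474, -0.187,  0.062])), ((250, 282), array([0.556, 0.105, 0.078]))]
```

View pics/c1.png

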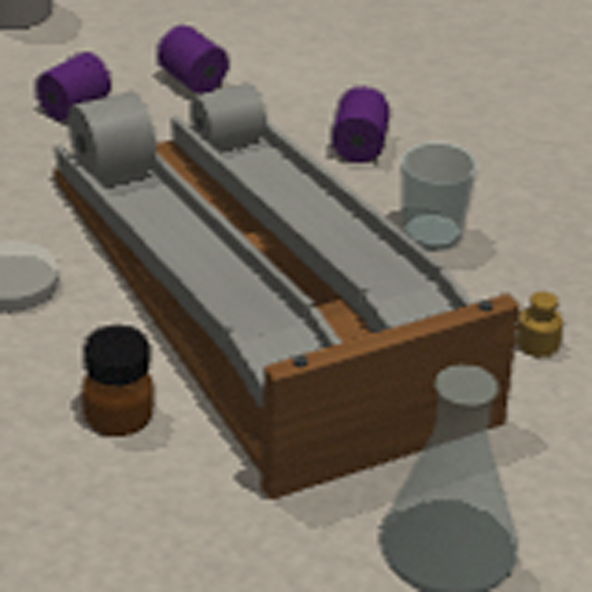

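View pics/c2.png

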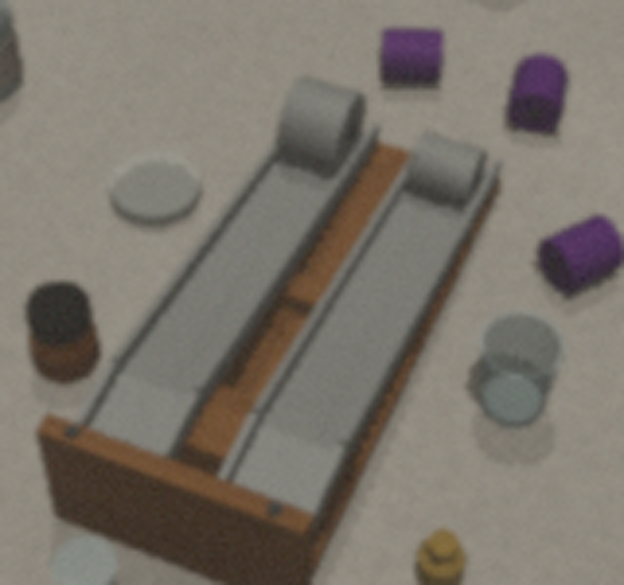

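The crops show the fat roller (larger diameter) in the lane away from the base, at scene (256,195) and side (287,186). The slim roller is in the lane nearer the base. The three purple cylinders on the bench are decoys. Next I'll measure the ramp pose.

Run:
```python
from h import *
for n,cs in(("scene",[(225+265/3.7,160+370/3.7),(225+517/3.7,160+297/3.7)]),("side",[(205+42/3.9,155+424/3.9),(205+310/3.9,155+530/3.9)])):
    d=np.load(f"pics/{n}0.npz"); C=cloud(d); hsv=cv2.cvtColor(d["image"],cv2.COLOR_RGB2HSV)
    P=[onplane(d,*c,0.092) for c in cs]; print(n,"bar corners",np.round(P,4),"len",np.linalg.norm(P[0]-P[1]))
    ex=P[0]-P[1]; ex/=np.linalg.norm(ex)   # along -ramp y (toward +x world)
    ux=np.array([-ex[1],ex[0],0]); 
    O=(P[0]+P[1])/2-0.172*ux; O[2]=0; print(" origin",O.round(4),"uphill",ux.round(4),"yaw",np.degrees(np.arctan2(ux[1],ux[0])).round(2))
    yr=-ex
    L=np.stack([(C-O)@ux,(C-O)@yr,C[...,2]],-1)
    m=(d["range_z"]>0)
    br=(hsv[...,0]<20)&(hsv[...,1]>110)&m
    bar=br&(L[...,0]>0.12)&(L[...,0]<0.2)&(abs(L[...,1])<0.1)&(L[...,2]>.02)
    print(" bar pts",bar.sum(),"z max",np.percentile(L[bar][:,2],99),"y rng",np.percentile(L[bar][:,1],[0.5,99.5]), "x", np.percentile(L[bar][:,0],[1,50,99]))
    # lane floor fit
    for s in(1,-1):
        f=m&(L[...,0]>-.09)&(L[...,0]<.08)&(abs(L[...,1]-s*.045)<.018)
        Q=L[f]; A=np.c_[Q[:,:2],np.ones(len(Q))]; k=np.linalg.lstsq(A,Q[:,2],rcond=None)[0]
        print(" floor",s,len(Q),k.round(4),"deg",np.degrees(np.arctan(np.hypot(*k[:2]))).round(2),"dir off",np.degrees(np.arctan2(k[1],k[0])).round(2),"res",(A@k-Q[:,2]).std())
        r=m&(abs(L[...,0]+.144)<.04)&(abs(L[...,1]-s*.045)<.03)&(L[...,2]>(.056 if s<0 else .049))
        Q=L[r]; W=C[r]; print(" roller",s,len(Q),"mean",Q.mean(0).round(3),"y",np.percentile(Q[:,1],[1,99]).round(4),"x",np.percentile(Q[:,0],[1,99]).round(4),"zmax",np.percentile(Q[:,2],99).round(4))
        # circle fit in x-z of roller known r
        from scipy.optimize import least_squares
        rad=.028 if s<0 else .020
        g=least_squares(lambda p:np.hypot(Q[:,0]-p[0],Q[:,2]-p[1])-rad,[-.144,.05],loss="soft_l1",f_scale=.002); print("   centre x,z",g.x.round(4),"resid",np.abs(g.fun).mean().round(4))
```

```text
scene bar corners [[0.6418 0.0865 0.092 ]
 [0.4816 0.1101 0.092 ]] len 0.16199671343996414
 origin [ 0.5366 -0.0718  0.    ] uphill [0.1456 0.9893 0.    ] yaw 81.63
 bar pts 1794 z max 0.09347957801566026 y rng [-0.08146772  0.07663412] x [0.12796499 0.1780634  0.18137975]
 floor 1 550 [0.1203 0.4294 0.0223] deg 24.03 dir off 74.35 res 0.01073633772581291
 roller 1 194 mean [-0.132  0.037  0.059] y [0.0171 0.0614] x [-0.1527 -0.1173] zmax 0.0675
   centre x,z [-0.14    0.0444] resid 0.0023
 floor -1 576 [0.1151 0.3276 0.0576] deg 19.15 dir off 70.64 res 0.00925947663088176
 roller -1 318 mean [-0.124 -0.054  0.072] y [-0.073 -0.029] x [-0.1565 -0.1071] zmax 0.0839
   centre x,z [-0.1365  0.0529] resid 0.0028
side bar corners [[0.6365 0.0908 0.092 ]
 [0.4792 0.1137 0.092 ]] len 0.1590080803074262
 origin [ 0.5331 -0.0679  0.    ] uphill [0.144  0.9896 0.    ] yaw 81.72
 bar pts 474 z max 0.09413367928557578 y rng [-0.07726612  0.07548105] x [0.12080481 0.17135882 0.17677556]
 floor 1 729 [ 0.1257 -0.244   0.0547] deg 15.35 dir off -62.73 res 0.007224382579709201
 roller 1 219 mean [-0.135  0.04   0.06 ] y [0.0175 0.0603] x [-0.1591 -0.1214] zmax 0.0674
   centre x,z [-0.1432  0.0449] resid 0.0016
 floor -1 691 [ 0.124  -0.5957  0.0141] deg 31.32 dir off -78.25 res 0.010323046681818403
 roller -1 321 mean [-0.129 -0.049  0.073] y [-0.0726 -0.0292] x [-0.1606 -0.1112] zmax 0.0834
   centre x,z [-0.1401  0.053 ] resid 0.0022
```

Run:
```python
from h import *
from scipy.optimize import least_squares
for n,O in(("scene",[.5366,-.0718]),("side",[.5331,-.0679])):
    d=np.load(f"pics/{n}0.npz"); C=cloud(d).reshape(-1,3); C=C[d["range_z"].ravel()>0]
    yaw=np.radians(81.67); O=np.array(O)
    for it in range(4):
        ux=np.array([np.cos(yaw),np.sin(yaw)]); yr=np.array([-ux[1],ux[0]])
        X=(C[:,:2]-O)@ux; Y=(C[:,:2]-O)@yr; H=C[:,2]-(.06+(X-.1)*np.tan(np.radians(8)))
        fl=(abs(X+.0)<.09)&(abs(H)<.004)&(abs(Y)<.085)&(abs(Y)>.01)
        # wall-top bands
        w=(X>-.1)&(X<.09)&(H>.007)&(H<.018)&(abs(Y)<.09)
        # centre line: for each x-bin, fit y of wall clusters nearest +-18.5,+-71.5
        nom=np.array([-71.5,-18.5,18.5,71.5])/1e3
        Yw=Y[w];Xw=X[w]; k=np.argmin(abs(Yw[:,None]-nom),1); r=Yw-nom[k]; ok=abs(r)<.012
        sl=least_squares(lambda p:r[ok]-p[0]-p[1]*Xw[ok],[0,0],loss="soft_l1",f_scale=.002).x
        yaw+=sl[1]; O=O+yr*sl[0]
    print(n,"wall pts",ok.sum(),[(np.median(r[ok&(k==i)])*1e3).round(1) for i in range(4)],"yaw",np.degrees(yaw).round(2),"O",O.round(4))
    print(" floor H med",np.median(H[fl]).round(4), "slope resid",np.polyfit(X[fl],H[fl],1).round(4))
    for s in(1,-1):
        rad=.028 if s<0 else .02
        q=(abs(X+.144)<.04)&(abs(Y-s*.045)<.03)&(H>.022)&(C[:,2]<.1)
        g=least_squares(lambda p:np.hypot(X[q]-p[0],C[q,2]-p[1])-rad,[-.144,.05],loss="soft_l1",f_scale=.002).x
        print(" roller",s,q.sum(),"xz",g.round(4),"y",np.percentile(Y[q],[2,98]).round(4),"world",(O+ux*g[0]+yr*s*.045).round(4))
    b=(X>.165)&(X<.19)&(C[:,2]>.02)&(C[:,2]<.085)&(abs(Y)<.06); print(" bar outer face x",np.median(X[b]).round(4)," n",b.sum(), np.polyfit(Y[b],X[b],1).round(4))
    t=(X>.15)&(X<.19)&(C[:,2]>.088)&(abs(Y)<.1); print(" top y",np.percentile(Y[t],[2,98]).round(4),"x",np.percentile(X[t],[5,50,95]).round(4))
```

```text
scene wall pts 533 [np.float64(-0.1), np.float64(-0.2), np.float64(-0.2), np.float64(-0.4)] yaw 82.44 O [ 0.5409 -0.0724]
 floor H med -0.0006 slope resid [-0.0004 -0.0005]
 roller 1 183 xz [-0.1392  0.0444] y [0.0237 0.067 ] world [ 0.478  -0.2045]
 roller -1 354 xz [-0.1375  0.053 ] y [-0.0667 -0.0233] world [ 0.5674 -0.2147]
 bar outer face x 0.1783  n 960 [0.0016 0.1783]
 top y [-0.0774  0.0755] x [0.1661 0.1741 0.1797]
side wall pts 596 [np.float64(0.5), np.float64(0.1), np.float64(-0.1), np.float64(-0.3)] yaw 82.33 O [ 0.5379 -0.0686]
 floor H med -0.0007 slope resid [-0.0005 -0.0006]
 roller 1 209 xz [-0.1427  0.0449] y [0.0245 0.0665] world [ 0.4743 -0.204 ]
 roller -1 354 xz [-0.1405  0.053 ] y [-0.0656 -0.0231] world [ 0.5638 -0.2139]
 bar outer face x 0.1755  n 764 [-0.001   0.1755]
 top y [-0.0767  0.0768] x [0.1631 0.17   0.1758]
```

Run:
```python
from h import *
O=np.array([.540,-.0657]);y=np.radians(82.4);ux=np.array([np.cos(y),np.sin(y)]);yr=np.array([-ux[1],ux[0]])
for n in("scene","side"):
    d=np.load(f"pics/{n}0.npz");C=cloud(d);h=cv2.cvtColor(d["image"],cv2.COLOR_RGB2HSV)
    m=((h[...,0]>125)&(h[...,0]<165)&(h[...,1]>80)).astype(np.uint8)
    k,l,st,ce=cv2.connectedComponentsWithStats(m)
    for i in range(1,k):
        if st[i,4]>40:
            Q=C[(l==i)&(d["range_z"]>0)]; xy=Q[:,:2]-O
            print(n,ce[i].round(),Q.mean(0).round(3),"zmax",np.percentile(Q[:,2],97).round(3),"ramp x",np.percentile(xy@ux,[2,98]).round(3),"y",np.percentile(xy@yr,[2,98]).round(3))
s=R.from_quat([.127017,.9919,-.00133,-.000104]) # x,y,z,w
tgt=R.from_matrix(np.array([[ux[0],-yr[0],0],[ux[1],-yr[1],0],[0,0,-1]]))
T0=np.array([.1636,.628,.1932])
def rel(P,Rt): return (s.inv().apply(np.array(P)-T0)).round(3), np.degrees((s.inv()*Rt).as_rotvec()).round(1)
for r in(-.205,):
    P=np.r_[O+ux*r+yr*-.045,.25]; print(P.round(4),rel(P,tgt))
for P in([.45,.40,.28],[.55,.05,.28]): print(P,rel(P,tgt)[0])
```

```text
scene [277. 175.] [ 0.438 -0.311  0.028] zmax 0.041 ramp x [-0.284 -0.241] y [0.052 0.093]
scene [244. 182.] [ 0.534 -0.326  0.029] zmax 0.041 ramp x [-0.278 -0.244] y [-0.049 -0.001]
scene [322. 193.] [ 0.385 -0.168  0.028] zmax 0.041 ramp x [-0.148 -0.105] y [0.122 0.165]
side [311. 167.] [ 0.525 -0.326  0.035] zmax 0.042 ramp x [-0.274 -0.247] y [-0.039 -0.002]
side [343. 175.] [ 0.43  -0.316  0.037] zmax 0.042 ramp x [-0.284 -0.244] y [0.061 0.092]
side [356. 218.] [ 0.371 -0.17   0.035] zmax 0.041 ramp x [-0.146 -0.108] y [0.134 0.17 ]
[ 0.5575 -0.2749  0.25  ] (array([-0.609, -0.775, -0.055]), array([-0.1,  0.1, 83. ]))
[0.45, 0.4, 0.28] [-0.335 -0.149 -0.086]
[0.55, 0.05, 0.28] [-0.52  -0.462 -0.086]
```

>>> {"fn": "move_arm", "kwargs": {"linear": [[-0.03, -0.01, -0.02], [-0.06, -0.03, -0.04], [-0.1, -0.04, -0.06], [-0.13, -0.06, -0.08], [-0.17, -0.075, -0.086], [-0.2, -0.09, -0.086], [-0.235, -0.105, -0.086], [-0.27, -0.12, -0.086], [-0.3, -0.135, -0.086], [-0.335, -0.15, -0.086]], "turn": [[0, 0, 4], [0, 0, 8], [0, 0, 12], [0, 0, 16], [0, 0, 20], [0, 0, 24], [0, 0, 28], [0, 0, 32], [0, 0, 36], [0, 0, 40]], "gripper": 255}}

```text
time_s: 1.15
tool_pos: [0.4503, 0.3986, 0.2802]
eef_rot: [-0.0, 0.459, 0.888, -0.0]
force: [-0.1, 0.7, -0.2]
width: 0.0001
```

```bash
cat >> h.py <<'E'
O=np.array([.540,-.0657]);yw=np.radians(82.4);ux=np.array([np.cos(yw),np.sin(yw)]);yr=np.array([-ux[1],ux[0]])
tgt=R.from_matrix(np.array([[ux[0],-yr[0],0],[ux[1],-yr[1],0],[0,0,-1]]))
def rp(x,z,y=-.045): return np.r_[O+ux*x+yr*y,z]
def rel(st,P):
    q=st["eef_rot"]; s=R.from_quat(np.r_[q[1:],q[0]]); return s.inv().apply(np.array(P)-st["tool_pos"]).round(4), np.degrees((s.inv()*tgt).as_rotvec()).round(2)
E
python3 - <<'E'
from station import *
from h import *
s=get_state();print(s["time_s"],s["tool_pos"],s["width"],s["force"])
for P in([.55,.05,.28],rp(-.21,.25),rp(-.21,.15)): print(P,rel(s,P))
E
```

```text
1.15 [0.45032933 0.39863347 0.28020434] 0.00014346197170050646 [-0.06497304  0.74825953 -0.21284169]
[0.55, 0.05, 0.28] (array([-3.421e-01, -1.201e-01,  1.000e-04]), array([-6.00e-02, -1.00e-02,  4.29e+01]))
[ 0.55683086 -0.2798068   0.25      ] (array([-0.6153, -0.3051,  0.0301]), array([-6.00e-02, -1.00e-02,  4.29e+01]))
[ 0.55683086 -0.2798068   0.15      ] (array([-0.6153, -0.305 ,  0.1301]), array([-6.00e-02, -1.00e-02,  4.29e+01]))
```

>>> {"fn": "move_arm", "kwargs": {"linear": [[-0.034, -0.012, 0], [-0.068, -0.024, 0], [-0.102, -0.036, 0], [-0.136, -0.048, 0], [-0.17, -0.06, 0], [-0.205, -0.072, 0], [-0.24, -0.084, 0], [-0.275, -0.096, 0], [-0.31, -0.108, 0], [-0.342, -0.12, 0]], "turn": [[0, 0, 4.3], [0, 0, 8.6], [0, 0, 12.9], [0, 0, 17.2], [0, 0, 21.5], [0, 0, 25.8], [0, 0, 30.1], [0, 0, 34.4], [0, 0, 38.7], [0, 0, 42.9]], "gripper": 255}}

```text
time_s: 2.15
tool_pos: [0.5505, 0.0487, 0.2806]
eef_rot: [-0.0, 0.753, 0.658, 0.0]
force: [0.8, -0.4, -0.1]
width: -0.0003
```

Run:
```python
from station import *
from h import *
s=get_state();print(s["time_s"],s["tool_pos"],s["width"],s["force"])
for P in(rp(-.215,.25),rp(-.215,.13)): print(P,rel(s,P))
```

```text
2.15 [0.55050386 0.04866585 0.28057308] -0.00028426033431243287 [ 0.75515838 -0.37401118 -0.12088605]
[ 0.55616958 -0.28476288  0.25      ] (array([-0.3296,  0.0507,  0.0305]), array([ 0.  , -0.01, -0.18]))
[ 0.55616958 -0.28476288  0.13      ] (array([-0.3296,  0.0507,  0.1505]), array([ 0.  , -0.01, -0.18]))
```

>>> {"fn": "move_arm", "kwargs": {"linear": [[-0.04, 0.006, 0], [-0.08, 0.012, 0], [-0.12, 0.018, 0], [-0.16, 0.024, 0.0], [-0.2, 0.03, 0.01], [-0.24, 0.036, 0.02], [-0.28, 0.042, 0.05], [-0.315, 0.048, 0.085], [-0.33, 0.051, 0.12], [-0.33, 0.051, 0.15]], "turn": [[0, 0, 0], [0, 0, 0], [0, 0, 0], [0, 0, 0], [0, 0, 0], [0, 0, 0], [0, 0, 0], [0, 0, 0], [0, 0, 0], [0, 0, 0]], "gripper": 255}}

```text
time_s: 3.15
tool_pos: [0.5555, -0.2874, 0.1289]
eef_rot: [0.0, 0.754, 0.657, -0.001]
force: [0.6, 0.7, -0.4]
width: -0.0004
```

Run:
```python
from station import *
from h import *
for n in("scene","side"):
    d=get_image(n); np.savez(f"pics/{n}1.npz",**d)
    x0,y0=(200,140) if n=="scene" else (230,120)
    cv2.imwrite(f"pics/{n}1.png",cv2.resize(d["image"][y0:y0+110,x0:x0+130,::-1],None,fx=5,fy=5,interpolation=cv2.INTER_CUBIC))
s=get_state();print(s["time_s"],s["tool_pos"],s["width"],s["force"])
for P in(rp(-.205,.044),): print(P,rel(s,P))
```

```text
3.25 [ 0.55335897 -0.28145789  0.1253777 ] -0.0002075160751054686 [0.25405735 0.40070209 0.02395296]
[ 0.55749214 -0.27485072  0.044     ] (array([0.0069, 0.0041, 0.0814]), array([-0.6 , -0.14, -0.04]))
```

View pics/scene1.png

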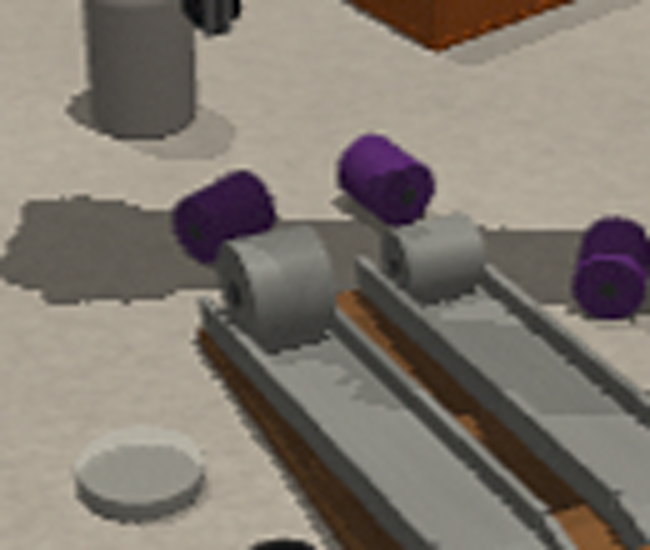

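View pics/side1.png

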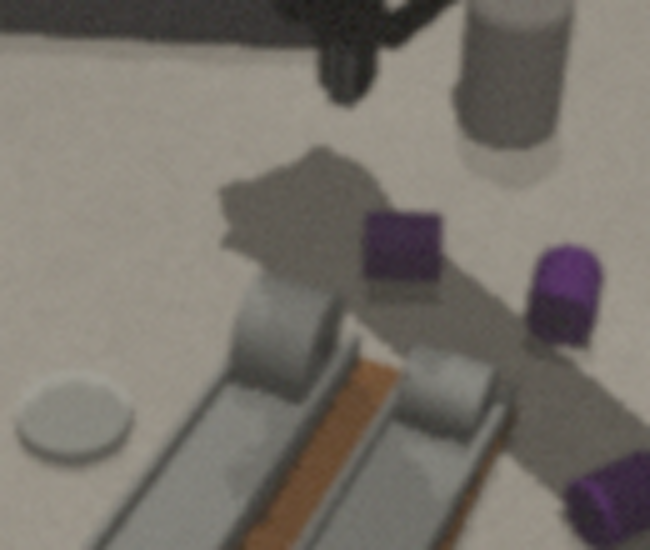

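Run:
```python
from station import *
from h import *
s=get_state();print(s["tool_pos"],s["dq"].round(3))
for n in("scene","side"):
    d=np.load(f"pics/{n}1.npz"); print(n,"tip proj",proj(d,s["tool_pos"]))
d=np.load("pics/scene0.npz");C=cloud(d); W=C[120:166,216:240].reshape(-1,3); W=W[W[:,2]>.03]; print("bottle",np.percentile(W,[5,50,95],axis=0).round(3))
for x in(-.205,-.195,-.185): print(x,rel(s,rp(x,.044)))
```

```text
[ 0.55335897 -0.28145789  0.1253777 ] [-0.032 -0.057  0.017 -0.068  0.016  0.037 -0.016]
scene tip proj [[245.20988796 160.00436806]]
side tip proj [[298.06889852 150.1722793 ]]
bottle [[ 0.479 -0.496  0.036]
 [ 0.509 -0.473  0.085]
 [ 0.53  -0.46   0.137]]
-0.205 (array([0.0069, 0.0041, 0.0814]), array([-0.6 , -0.14, -0.04]))
-0.195 (array([0.0169, 0.0041, 0.0814]), array([-0.6 , -0.14, -0.04]))
-0.185 (array([0.0269, 0.0041, 0.0814]), array([-0.6 , -0.14, -0.04]))
```

```bash
python3 - <<'E'
from station import *
from h import *
for i in range(2):
  for n in("scene","side"):
    s=get_state(); d=get_image(n); np.savez(f"pics/{n}2.npz",**d)
    p=proj(d,s["tool_pos"])[0]; x0,y0=int(p[0])-40,int(p[1])-50
    im=cv2.resize(d["image"][y0:y0+80,x0:x0+80,::-1],None,fx=6,fy=6,interpolation=cv2.INTER_CUBIC)
    cv2.circle(im,(int((p[0]-x0)*6),int((p[1]-y0)*6)),4,(0,0,255),-1)
    cv2.imwrite(f"pics/{n}2.png",im); print(n,s["time_s"],s["tool_pos"].round(4),p,x0,y0)
E
python3 -c "
import cv2,numpy as np
cv2.imwrite('pics/t2.png',np.hstack([cv2.resize(cv2.imread('pics/%s2.png'%n),(400,400)) for n in('scene','side')]))"
```

```text
scene 3.25 [ 0.5534 -0.2815  0.1254] [245.20988796 160.00436806] 205 110
side 3.3 [ 0.5557 -0.2817  0.1282] [297.25619267 149.09109537] 257 99
scene 3.35 [ 0.5578 -0.2823  0.1305] [243.4940792  158.56470914] 203 108
side 3.4 [ 0.559  -0.2827  0.1319] [296.16766877 147.52370433] 256 97
```

View pics/t2.png

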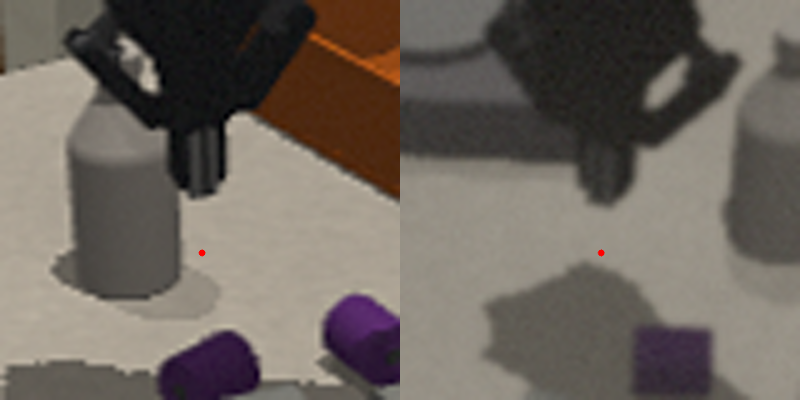

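Run:
```python
from station import *
from h import *
a=np.load("pics/scene2.npz");b=np.load("pics/side2.npz")
p,r=ray(a,243.4,147);q,t=ray(b,296.6,138)
A=np.c_[r,-t];k=np.linalg.lstsq(A,q-p,rcond=None)[0];print(p+r*k[0],q+t*k[1])
for d,u,v in((a,243,145),(b,297,136)): print(cloud(d)[v-3:v+1,u].round(4))
for i in range(4):
    s=get_state(); get_image("side"); print(s["time_s"],s["tool_pos"].round(4),s["dq"].round(3),s["force"].round(2))
```

```text
[ 0.55818326 -0.27960534  0.1650697 ] [ 0.55820613 -0.2796694   0.16515779]
[[ 0.5613 -0.2748  0.182 ]
 [ 0.5617 -0.2743  0.1796]
 [ 0.5633 -0.2716  0.1784]
 [ 0.5621 -0.2741  0.1742]]
[[ 0.556  -0.2724  0.1865]
 [ 0.5559 -0.2726  0.1833]
 [ 0.5556 -0.2716  0.1809]
 [ 0.5553 -0.2707  0.1786]]
3.45 [ 0.5597 -0.2828  0.1327] [-0.007 -0.012  0.005 -0.009  0.001 -0.001  0.001] [ 0.29 -0.55  0.68]
3.5 [ 0.5599 -0.2828  0.1331] [-0.004 -0.003  0.    -0.001 -0.001 -0.003  0.003] [ 1.58 -1.02  0.33]
3.55 [ 0.5599 -0.2828  0.133 ] [ 0.002  0.001 -0.001  0.006 -0.003 -0.001 -0.001] [-0.09  0.27  0.21]
3.6 [ 0.5597 -0.2827  0.1328] [ 0.     0.003 -0.002  0.009 -0.001  0.     0.001] [-0.55 -0.67 -0.47]
```

Run:
```python
from station import *
from h import *
for n in("scene","side"):
    s=get_state(); d=get_image(n); np.savez(f"pics/{n}3.npz",**d); C=cloud(d)
    u,v=proj(d,s["tool_pos"])[0]; print(n,u,v)
    for vv in range(int(v)-24,int(v)+4,2): print(vv,C[vv,int(round(u))-3:int(round(u))+4:2].round(3)[:,2],d["image"][vv,int(round(u))])
d=get_image("wrist"); cv2.imwrite("pics/wrist3.png",d["image"][:,:,::-1]); np.savez("pics/wrist3.npz",**d); print(proj(d,get_state()["tool_pos"]))
```

```text
scene 242.84857978593314 158.00367296916386
134 [0.207 0.205 0.203 0.201] [29 26 26]
136 [0.2   0.2   0.199 0.195] [26 24 24]
138 [0.195 0.196 0.195 0.189] [30 31 31]
140 [0.19  0.188 0.188 0.185] [36 34 33]
142 [0.184 0.182 0.182 0.18 ] [29 27 27]
144 [0.175 0.178 0.177 0.001] [31 29 27]
146 [ 0.171  0.172  0.17  -0.001] [49 48 46]
148 [-0.    -0.001  0.    -0.   ] [173 163 149]
150 [-0.     0.001 -0.003  0.001] [173 164 149]
152 [ 0.001 -0.001  0.001  0.001] [175 164 150]
154 [0.002 0.    0.001 0.003] [172 163 149]
156 [0.004 0.001 0.    0.002] [168 159 146]
158 [-0.     0.003  0.001  0.004] [171 162 148]
160 [-0.001 -0.001 -0.002  0.001] [175 166 151]
side 296.12906172637094 147.5115014196115
123 [0.215 0.213 0.218 0.218] [39 35 33]
125 [0.209 0.206 0.213 0.215] [42 39 34]
127 [0.201 0.203 0.207 0.789] [51 50 48]
129 [0.195 0.197 0.2   0.198] [53 54 51]
131 [0.19  0.193 0.193 0.192] [51 50 48]
133 [0.184 0.185 0.187 0.185] [55 50 49]
135 [0.177 0.179 0.181 0.178] [59 59 56]
137 [0.171 0.173 0.175 0.002] [82 80 74]
139 [-0.001  0.001  0.001  0.001] [148 143 132]
141 [ 0.002 -0.    -0.003  0.001] [155 149 138]
143 [0.001 0.    0.003 0.   ] [153 147 136]
145 [ 0.    -0.002  0.    -0.002] [153 147 137]
147 [ 0.002 -0.    -0.002  0.   ] [152 147 134]
149 [-0.001 -0.    -0.    -0.002] [142 135 125]
[[278.69963634 237.62851294]]
```

View pics/wrist3.png

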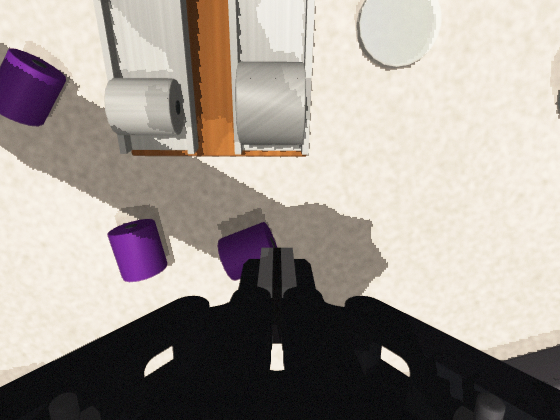

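Run:
```python
from station import *
from h import *
s=get_state();print(s["tool_pos"].round(4))
print(rel(s,rp(-.205,.1)))
d=np.load("pics/wrist3.npz");C=cloud(d);P=C.reshape(-1,3)
X=(P[:,:2]-O)@ux;Y=(P[:,:2]-O)@yr;Z=P[:,2]
# roller points in wrist view
q=(X>-.18)&(X<-.11)&(Y<-.015)&(Y>-.075)&(Z>.062)&(Z<.1)
print("fat y",np.percentile(Y[q],[2,98]).round(4),"x",X[q].min().round(4),X[q].max().round(4),"zmax",np.percentile(Z[q],98).round(4),q.sum())
q=(X>-.18)&(X<-.11)&(Y>.015)&(Y<.075)&(Z>.055)&(Z<.1); print("slim y",np.percentile(Y[q],[2,98]).round(4))
t=C[249:262,272:283].reshape(-1,3); print("tip z",t[:,2].min(), "xy",np.median(t,0).round(4))
for v in (249,252,256,262): print(C[v,266:290:3].round(3)[:,2])
print("fingers y cols at row 256:",((C[256,:,:2]-O)@yr)[[256,262,270,284,292,298]].round(4))
```

```text
[ 0.5586 -0.2826  0.1314]
(array([ 0.0075, -0.0021,  0.0314]), array([ 0.08, -0.  ,  0.13]))
fat y [-0.0629 -0.021 ] x -0.1695 -0.116 zmax 0.0826 5528
slim y [0.0262 0.0687]
tip z 0.17407675804160397 xy [ 0.559  -0.2709  0.1804]
[0.174 0.175 0.174 0.175 0.174 0.174 0.174 0.174]
[0.178 0.176 0.177 0.178 0.177 0.177 0.178 0.178]
[0.18  0.181 0.181 0.182 0.181 0.181 0.182 0.182]
[0.186 0.187 0.187 0.188 0.188 0.188 0.186 0.187]
fingers y cols at row 256: [-0.0291 -0.04   -0.0432 -0.0488 -0.052  -0.0668]
```

>>> {"fn": "move_arm", "kwargs": {"linear": [[0.002, 0, 0.005], [0.004, -0.001, 0.015], [0.006, -0.002, 0.03], [0.007, -0.003, 0.045], [0.007, -0.003, 0.06], [0.007, -0.003, 0.075], [0.007, -0.003, 0.088], [0.007, -0.003, 0.096], [0.007, -0.003, 0.1], [0.007, -0.003, 0.1]], "turn": [[0, 0, 0], [0, 0, 0], [0, 0, 0], [0, 0, 0], [0, 0, 0], [0, 0, 0], [0, 0, 0], [0, 0, 0], [0, 0, 0], [0, 0, 0]], "gripper": 255}}

```text
time_s: 4.8
tool_pos: [0.5557, -0.2754, 0.03]
eef_rot: [-0.0, 0.752, 0.659, -0.0]
force: [-1.2, 0.3, 0.1]
width: 0.0002
```

```bash
cat > look.py <<'E'
from station import *
from h import *
import sys
k=sys.argv[1]; ims=[]
for n in("scene","side"):
    s=get_state(); d=get_image(n); np.savez(f"pics/{n}{k}.npz",**d)
    p=proj(d,s["tool_pos"])[0]; x0,y0=max(0,int(p[0])-40),max(0,int(p[1])-50)
    im=cv2.resize(d["image"][y0:y0+80,x0:x0+80,::-1],(400,400),interpolation=cv2.INTER_CUBIC)
    cv2.circle(im,(int((p[0]-x0)*5),int((p[1]-y0)*5)),3,(0,0,255),-1); ims.append(im)
    print(n,s["time_s"],s["tool_pos"].round(4),s["force"].round(1),"crop0",x0,y0)
cv2.imwrite(f"pics/t{k}.png",np.hstack(ims))
s=get_state(); p=s["tool_pos"]; print("ramp TCP",((p[:2]-O)@ux).round(4),((p[:2]-O)@yr).round(4),p[2].round(4),"rel rot",rel(s,p)[1])
E
python3 look.py 4
```

```text
scene 4.8 [ 0.5557 -0.2754  0.03  ] [-1.2  0.3  0.1] crop0 206 142
side 4.85 [ 0.5562 -0.2756  0.0307] [ 0.1 -1.1 -0.2] crop0 255 127
ramp TCP -0.2061 -0.0441 0.0311 rel rot [0.06 0.02 0.09]
```

View pics/t4.png

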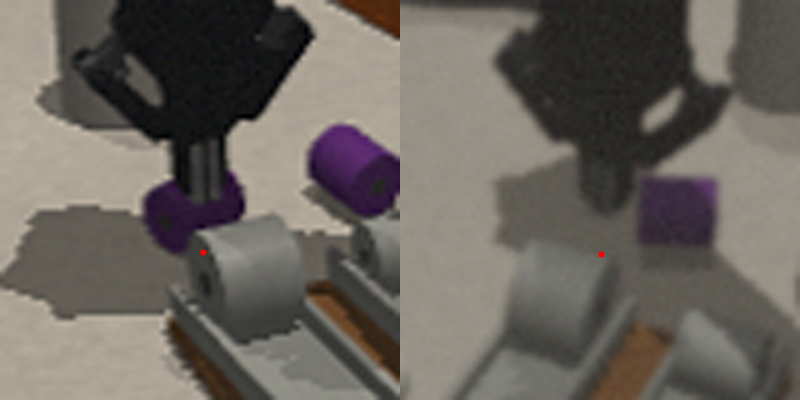

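>>> {"fn": "move_arm", "kwargs": {"linear": [[0, 0, 0.004], [0, 0, 0.008], [0, 0, 0.012], [0, 0, 0.016], [0, 0, 0.019], [0.001, 0, 0.02], [0.003, 0, 0.02], [0.006, 0, 0.02], [0.009, 0, 0.02], [0.011, 0, 0.02]], "turn": [[0, 0, 0], [0, 0, 0], [0, 0, 0], [0, 0, 0], [0, 0, 0], [0, 0, 0], [0, 0, 0], [0, 0, 0], [0, 0, 0], [0, 0, 0]], "gripper": 255}}

```text
time_s: 5.9
tool_pos: [0.5577, -0.2638, 0.0107]
eef_rot: [-0.0, 0.752, 0.66, 0.0]
force: [-0.6, 0.2, -0.5]
width: -0.0001
```

```bash
python3 look.py 5
python3 - <<'E'
from station import *
from h import *
d=get_image("wrist"); cv2.imwrite("pics/wrist5.png",d["image"][:,:,::-1]); np.savez("pics/wrist5.npz",**d)
a=np.load("pics/scene5.npz"); C=cloud(a)
P=C.reshape(-1,3);X=(P[:,:2]-O)@ux;Y=(P[:,:2]-O)@yr
img=a["image"].reshape(-1,3).max(1)
for n in("scene","side"):
    a=np.load(f"pics/{n}5.npz");P=cloud(a).reshape(-1,3);X=(P[:,:2]-O)@ux;Y=(P[:,:2]-O)@yr;g=a["image"].reshape(-1,3).max(1)
    q=(g<75)&(abs(X+.19)<.03)&(abs(Y+.045)<.03)&(P[:,2]<.1)&(P[:,2]>.015); print(n,"dark finger pts",q.sum(),"zmin",np.percentile(P[q,2],[0,2,5]).round(4) if q.any() else "")
E
```

```text
scene 5.9 [ 0.5577 -0.2638  0.0107] [-0.6  0.2 -0.5] crop0 208 150
side 5.95 [ 0.5578 -0.2634  0.0107] [-0.6  0.1 -0.7] crop0 253 135
ramp TCP -0.1939 -0.0437 0.0106 rel rot [ 0.01 -0.02  0.16]
scene dark finger pts 200 zmin [0.0186 0.0243 0.0321]
side dark finger pts 165 zmin [0.0184 0.0433 0.0566]
```

View pics/t5.png

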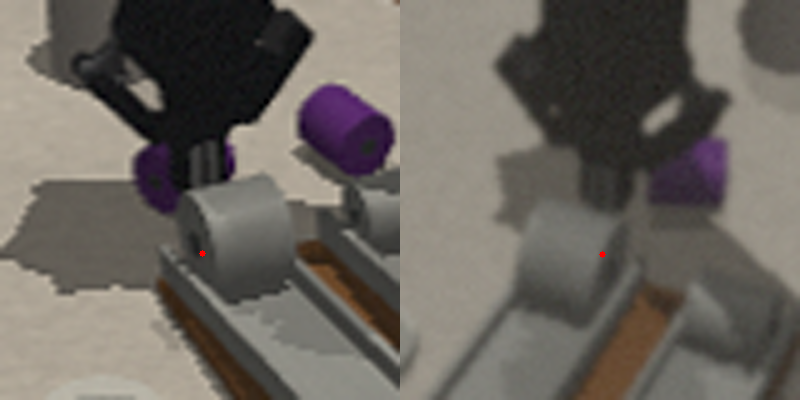

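View pics/wrist5.png

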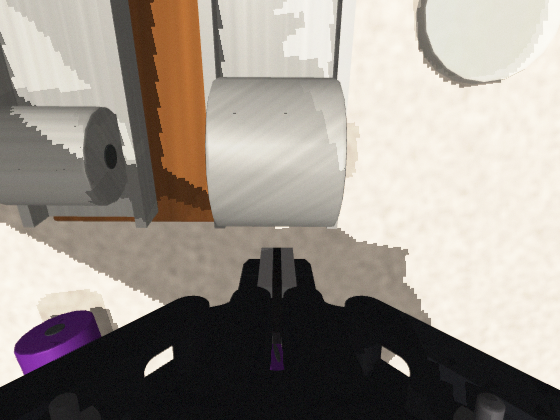

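>>> {"fn": "move_arm", "kwargs": {"linear": [[0.002, 0, 0], [0.004, 0, 0], [0.006, 0, 0], [0.008, 0, 0], [0.01, 0, 0], [0.0125, 0, -0.0005], [0.015, 0, -0.001], [0.018, 0, -0.0014], [0.021, 0, -0.0018], [0.025, 0, -0.0023]], "turn": [[0, 0, 0], [0, 0, 0], [0, 0, 0], [0, 0, 0], [0, 0, 0], [0, 0, 0], [0, 0, 0], [0, 0, 0], [0, 0, 0], [0, 0, 0]], "gripper": 255}}

```text
time_s: 7.05
tool_pos: [0.5607, -0.2399, 0.0131]
eef_rot: [0.0, 0.752, 0.659, -0.0]
force: [0.4, -1.4, 0.9]
width: -0.0002
```

```bash
cat > rol.py <<'E'
from station import *
from h import *
import sys
from scipy.optimize import least_squares
for n in("scene","side"):
    d=get_image(n); np.savez(f"pics/{n}{sys.argv[1]}.npz",**d)
    P=cloud(d).reshape(-1,3);X=(P[:,:2]-O)@ux;Y=(P[:,:2]-O)@yr;Z=P[:,2];g=d["image"].reshape(-1,3).max(1)
    fl=np.where(X<.1,.06+(X-.1)*np.tan(np.radians(8)),.06-(X-.1)*np.tan(np.radians(7)))
    q=(g>75)&(abs(Y+.045)<.026)&(Z>fl+.018)&(Z<fl+.065)&(X<.155)&(X>-.2)
    x0=np.median(X[q]); f=np.interp(x0,[-.18,.1,.158],[.0205,.06,.053])
    r=least_squares(lambda p:np.hypot(X[q]-p[0],Z[q]-p[1])-.028,[x0-.005,f+.028],loss="soft_l1",f_scale=.002).x
    print(n,"fat x,z",r.round(4),"exp z",np.interp(r[0],[-.18,.1,.158],[.0205,.06,.053])+.0283,"y",np.percentile(Y[q],[2,98]).round(4),q.sum())
s=get_state();p=s["tool_pos"];print(s["time_s"],"ramp TCP",((p[:2]-O)@ux).round(4),((p[:2]-O)@yr).round(4),p[2].round(4),s["force"].round(1),rel(s,p)[1])
E
python3 rol.py 6; python3 look.py 6
```

```text
scene fat x,z [-0.132   0.0553] exp z 0.055566236119695994 y [-0.0672 -0.0252] 291
side fat x,z [-0.1297  0.0555] exp z 0.055889941683244 y [-0.0644 -0.0216] 326
7.15 ramp TCP -0.1682 -0.0436 0.0128 [ 0.2 -0.1 -0.1] [-0.02 -0.08  0.17]
scene 7.15 [ 0.561  -0.2381  0.0128] [ 0.2 -0.1 -0.1] crop0 212 155
side 7.2 [ 0.5608 -0.2383  0.0127] [ 0.5 -0.2  0.2] crop0 250 141
ramp TCP -0.1688 -0.0433 0.0126 rel rot [-0.04 -0.05  0.15]
```

View pics/t6.png

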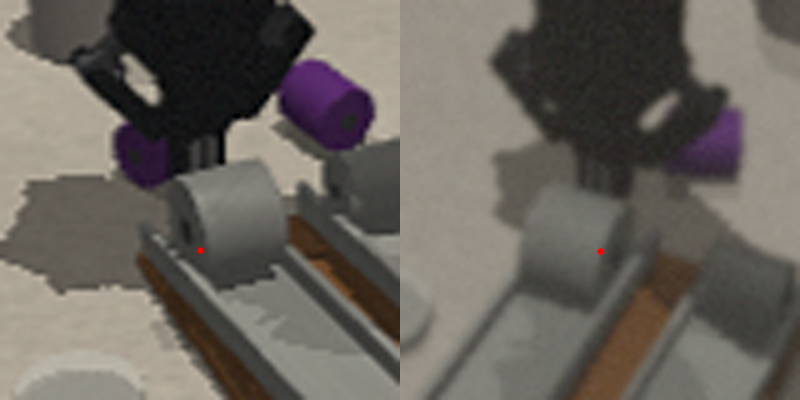

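The roller is now at ramp x ≈ -0.131, on the floor and centred in its lane. Contact is good, so I'll keep pushing along the slope.

>>> {"fn": "move_arm", "kwargs": {"linear": [[0.003, 0, -0.0004], [0.007, 0, -0.001], [0.011, 0, -0.0015], [0.015, 0, -0.0021], [0.019, 0, -0.0027], [0.023, 0, -0.0032], [0.027, 0, -0.0038], [0.031, 0, -0.0044], [0.035, 0, -0.0049], [0.039, 0, -0.0055]], "turn": [[0, 0, 0], [0, 0, 0], [0, 0, 0], [0, 0, 0], [0, 0, 0], [0, 0, 0], [0, 0, 0], [0, 0, 0], [0, 0, 0], [0, 0, 0]]}}

```text
time_s: 8.25
tool_pos: [0.5658, -0.2007, 0.0184]
eef_rot: [0.0, 0.752, 0.659, -0.0]
force: [0.2, -1.6, 0.3]
width: -0.0004
```

>>> {"fn": "move_arm", "kwargs": {"linear": [[0.004, 0, -0.0006], [0.008, 0, -0.0011], [0.012, 0, -0.0017], [0.016, 0, -0.0022], [0.02, 0, -0.0028], [0.024, 0, -0.0034], [0.028, 0, -0.0039], [0.032, 0, -0.0045], [0.036, 0, -0.0051], [0.04, 0, -0.0056]], "turn": [[0, 0, 0], [0, 0, 0], [0, 0, 0], [0, 0, 0], [0, 0, 0], [0, 0, 0], [0, 0, 0], [0, 0, 0], [0, 0, 0], [0, 0, 0]]}}

```text
time_s: 9.25
tool_pos: [0.571, -0.161, 0.024]
eef_rot: [-0.0, 0.752, 0.659, -0.0]
force: [0.2, -1.2, 0.8]
width: -0.0
```

```bash
python3 rol.py 7; python3 look.py 7
```

```text
scene fat x,z [-0.0529  0.0667] exp z 0.06672620338852216 y [-0.0672 -0.0245] 331
side fat x,z [-0.0504  0.0665] exp z 0.06708552970714342 y [-0.0648 -0.0215] 380
9.35 ramp TCP -0.0891 -0.0434 0.0238 [ 0.7 -0.2 -0.5] [-0.02 -0.07  0.18]
scene 9.35 [ 0.5712 -0.1597  0.0238] [ 0.7 -0.2 -0.5] crop0 224 167
side 9.4 [ 0.5711 -0.1601  0.0238] [-0.8  0.4 -0.1] crop0 238 157
ramp TCP -0.0899 -0.0431 0.0238 rel rot [-0.03 -0.04  0.14]
```

View pics/t7.png

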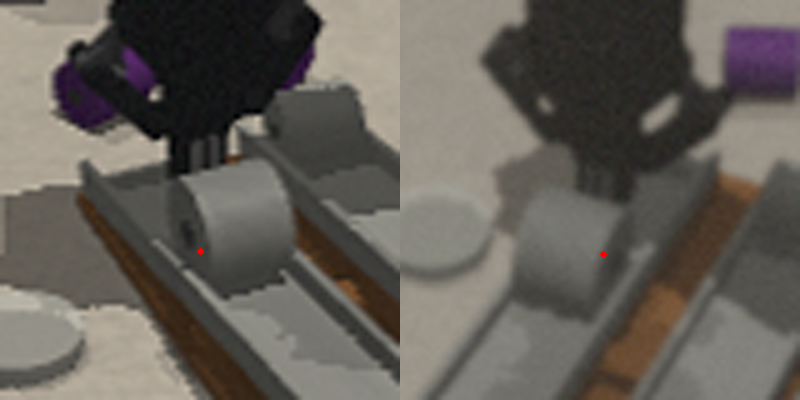

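>>> {"fn": "move_arm", "kwargs": {"linear": [[0.003, 0, -0.0004], [0.007, 0, -0.001], [0.011, 0, -0.0015], [0.015, 0, -0.0021], [0.019, 0, -0.0027], [0.023, 0, -0.0032], [0.027, 0, -0.0038], [0.031, 0, -0.0044], [0.035, 0, -0.0049], [0.039, 0, -0.0055]], "turn": [[0, 0, 0], [0, 0, 0], [0, 0, 0], [0, 0, 0], [0, 0, 0], [0, 0, 0], [0, 0, 0], [0, 0, 0], [0, 0, 0], [0, 0, 0]]}}

```text
time_s: 10.45
tool_pos: [0.5761, -0.1223, 0.0295]
eef_rot: [-0.0, 0.752, 0.659, -0.0]
force: [0.2, -0.9, 0.7]
width: -0.0
```

>>> {"fn": "move_arm", "kwargs": {"linear": [[0.004, 0, -0.0006], [0.008, 0, -0.0011], [0.012, 0, -0.0017], [0.016, 0, -0.0022], [0.02, 0, -0.0028], [0.024, 0, -0.0034], [0.028, 0, -0.0039], [0.032, 0, -0.0045], [0.036, 0, -0.0051], [0.04, 0, -0.0056]], "turn": [[0, 0, 0], [0, 0, 0], [0, 0, 0], [0, 0, 0], [0, 0, 0], [0, 0, 0], [0, 0, 0], [0, 0, 0], [0, 0, 0], [0, 0, 0]]}}

```text
time_s: 11.45
tool_pos: [0.5813, -0.0827, 0.0351]
eef_rot: [-0.0, 0.752, 0.659, -0.0]
force: [-0.7, -1.4, 0.7]
width: -0.0
```

>>> {"fn": "move_arm", "kwargs": {"linear": [[0.004, 0, -0.0006], [0.008, 0, -0.0011], [0.012, 0, -0.0017], [0.016, 0, -0.0022], [0.02, 0, -0.0028], [0.024, 0, -0.0034], [0.028, 0, -0.0039], [0.032, 0, -0.0045], [0.035, 0, -0.0049], [0.038, 0, -0.0053]], "turn": [[0, 0, 0], [0, 0, 0], [0, 0, 0], [0, 0, 0], [0, 0, 0], [0, 0, 0], [0, 0, 0], [0, 0, 0], [0, 0, 0], [0, 0, 0]]}}

```text
time_s: 12.45
tool_pos: [0.5862, -0.045, 0.0404]
eef_rot: [-0.0, 0.752, 0.659, -0.0]
force: [0.0, -0.9, 0.6]
width: -0.0002
```

```bash
python3 rol.py 8; python3 look.py 8
```

```text
scene fat x,z [0.0642 0.0829] exp z 0.08325219017921906 y [-0.0668 -0.0256] 378
side fat x,z [0.0656 0.0828] exp z 0.08344722720299844 y [-0.0646 -0.0219] 462
12.55 ramp TCP 0.0274 -0.0431 0.0403 [-0.1  0.5 -0.3] [-0.01 -0.04  0.16]
scene 12.55 [ 0.5864 -0.0442  0.0403] [-0.1  0.5 -0.3] crop0 244 187
side 12.6 [ 0.5862 -0.0445  0.0402] [-0.4 -0.1 -0.6] crop0 219 185
ramp TCP 0.0268 -0.0429 0.0402 rel rot [-0.03 -0.02  0.13]
```

View pics/t8.png

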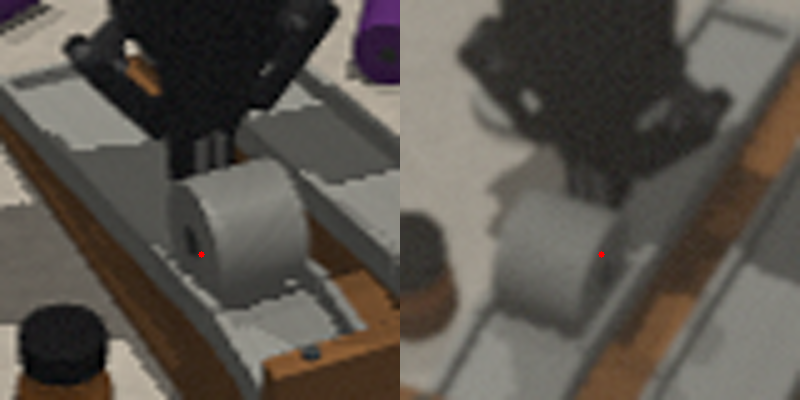

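>>> {"fn": "move_arm", "kwargs": {"linear": [[0.002, 0, -0.0003], [0.005, 0, -0.0007], [0.008, 0, -0.0011], [0.011, 0, -0.0015], [0.014, 0, -0.002], [0.017, 0, -0.0024], [0.02, 0, -0.0028], [0.023, 0, -0.0032], [0.0255, 0, -0.0036], [0.028, 0, -0.004]], "turn": [[0, 0, 0], [0, 0, 0], [0, 0, 0], [0, 0, 0], [0, 0, 0], [0, 0, 0], [0, 0, 0], [0, 0, 0], [0, 0, 0], [0, 0, 0]]}}

```text
time_s: 13.65
tool_pos: [0.5899, -0.0173, 0.0444]
eef_rot: [-0.0, 0.752, 0.659, -0.0]
force: [-0.8, -2.1, 0.5]
width: -0.0
```

>>> {"fn": "move_arm", "kwargs": {"linear": [[0.0022, 0, -0.0002], [0.0044, 0, -0.0004], [0.0066, 0, -0.0006], [0.0088, 0, -0.0006], [0.011, 0, -0.0006], [0.0132, 0, -0.0006], [0.0154, 0, -0.0006], [0.0176, 0, -0.0006], [0.0198, 0, -0.0006], [0.022, 0, -0.0006]], "turn": [[0, 0, 0], [0, 0, 0], [0, 0, 0], [0, 0, 0], [0, 0, 0], [0, 0, 0], [0, 0, 0], [0, 0, 0], [0, 0, 0], [0, 0, 0]]}}

```text
time_s: 14.65
tool_pos: [0.5927, 0.0044, 0.045]
eef_rot: [-0.0, 0.752, 0.659, -0.0]
force: [-0.6, -0.7, -0.0]
width: -0.0
```

```bash
python3 rol.py 9; python3 look.py 9
```

```text
scene fat x,z [0.1295 0.0842] exp z 0.08474310350956014 y [-0.0675 -0.0246] 340
side fat x,z [0.1298 0.0839] exp z 0.08470390973231866 y [-0.0646 -0.0217] 434
14.75 ramp TCP 0.0769 -0.043 0.0449 [-0.   0.6 -0.6] [-0.   -0.02  0.14]
scene 14.75 [0.5928 0.0048 0.0449] [-0.   0.6 -0.6] crop0 253 198
side 14.8 [0.5928 0.0045 0.045 ] [-0.5  0.3  0.8] crop0 209 199
ramp TCP 0.0763 -0.043 0.045 rel rot [-0.    0.    0.11]
```

View pics/t9.png

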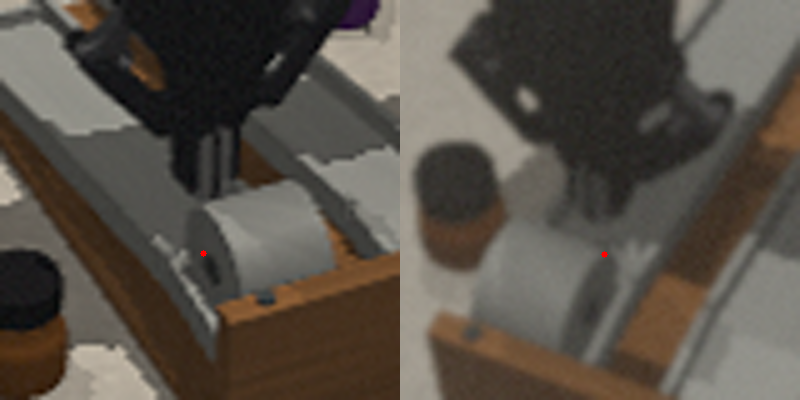

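The roller is home at ramp x ≈ 0.130. Now I'll back the hand off downhill and lift it.

>>> {"fn": "move_arm", "kwargs": {"linear": [[-0.005, 0, 0], [-0.012, 0, 0], [-0.02, 0, -0.004], [-0.026, 0, -0.012], [-0.03, 0, -0.025], [-0.03, 0, -0.045], [-0.03, 0, -0.07], [-0.03, 0, -0.1], [-0.03, 0, -0.125], [-0.03, 0, -0.14]], "turn": [[0, 0, 0], [0, 0, 0], [0, 0, 0], [0, 0, 0], [0, 0, 0], [0, 0, 0], [0, 0, 0], [0, 0, 0], [0, 0, 0], [0, 0, 0]]}}

```text
time_s: 15.85
tool_pos: [0.5905, -0.0262, 0.1886]
eef_rot: [0.001, 0.752, 0.659, 0.002]
force: [-0.3, 0.6, -0.9]
width: -0.0001
```

>>> {"fn": "move_arm", "kwargs": {"linear": [[-0.01, 0, -0.01], [-0.03, 0, -0.02], [-0.05, 0, -0.03], [-0.07, 0, -0.04], [-0.09, 0, -0.05], [-0.1, 0, -0.055], [-0.1, 0, -0.055], [-0.1, 0, -0.055], [-0.1, 0, -0.055], [-0.1, 0, -0.055]], "turn": [[0, 0, 0], [0, 0, 0], [0, 0, 0], [0, 0, 0], [0, 0, 0], [0, 0, 0], [0, 0, 0], [0, 0, 0], [0, 0, 0], [0, 0, 0]]}}

```text
time_s: 16.85
tool_pos: [0.5757, -0.123, 0.2391]
eef_rot: [-0.001, 0.751, 0.66, -0.0]
force: [-0.4, 0.3, -0.1]
width: 0.0002
```

```bash
python3 rol.py 10
python3 - <<'E'
from h import *
from scipy.optimize import least_squares
ims=[]
for n in("scene","side"):
    d=np.load(f"pics/{n}10.npz"); x0,y0=(215,150) if n=="scene" else (195,145)
    ims.append(cv2.resize(d["image"][y0:y0+175,x0:x0+170,::-1],(400,412)))
    for k in(0,10):
        e=np.load(f"pics/{n}{k}.npz");P=cloud(e).reshape(-1,3);X=(P[:,:2]-O)@ux;Y=(P[:,:2]-O)@yr;fl=.06+(X-.1)*np.tan(np.radians(8));g=e["image"].reshape(-1,3).max(1)
        q=(abs(Y-.045)<.026)&(P[:,2]>fl+.02)&(P[:,2]<fl+.05)&(abs(X+.14)<.06)&(g>60)
        print(n,k,q.sum(),least_squares(lambda p:np.hypot(X[q]-p[0],P[q,2]-p[1])-.02,[-.144,.05],loss="soft_l1",f_scale=.002).x.round(4) if q.sum()>20 else "")
cv2.imwrite("pics/fin.png",np.hstack(ims))
E
```

```text
scene fat x,z [0.1295 0.084 ] exp z 0.08473440706371618 y [-0.068  -0.0257] 352
side fat x,z [0.1301 0.0838] exp z 0.08466273873735523 y [-0.0647 -0.0219] 419
16.95 ramp TCP -0.0525 -0.0431 0.2394 [-0.   0.8 -0.1] [-0.06 -0.    0.22]
scene 0 184 [-0.1463  0.045 ]
scene 10 192 [-0.1459  0.0449]
side 0 224 [-0.1458  0.0449]
side 10 223 [-0.1456  0.0448]
```

View pics/fin.png

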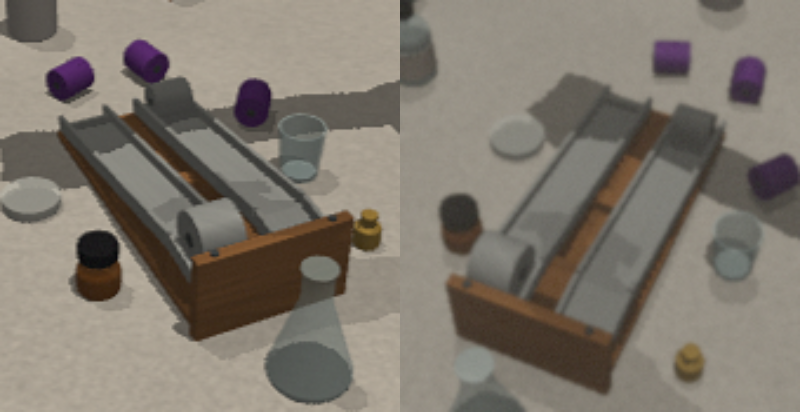

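The pictures show the fat roller resting against the stop bar, at (210,225) on the left and (500,262) on the right. The slim roller hasn't moved, the other things stand where they were, and the hand is clear. I'll hand it in.

Run:
```python
from station import *
print(job_done(), get_state()["time_s"])
```

```text
the job is handed in; nothing more can be done
the job is handed in; nothing more can be done
```

The fat roller is in the dip against the stop bar. I pushed it up its own lane with the closed fingertips at about 0.04 m/s, slowing to about 0.02 m/s over the crest. Then I backed the hand off downhill, lifted it clear, and handed the job in at about 17 s of the 48 s.

**Last checks:**
- **Fat roller:** both cameras put its centre at ramp x 0.1295–0.130, z about 0.084 and y about -0.045. It was the same before and after I took the hand away.
- **Slim roller:** unmoved to within 0.5 mm.
- **Other things on the bench:** they looked unmoved in the final pictures, but I did not measure them.
- **Forces:** the readings I took stayed around 2 N.

**One disagreement:** all three cameras showed the fingertips about 32 mm higher than the reported TCP. I set the pushing height from the cameras, and the push went as planned. The ramp position also differed by 2–4 mm between the two fixed cameras, so I used the average.

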